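# Roll-check the trolley axle sleeves

### The arm

A 6-joint arm with a two-finger parallel gripper is mounted at the origin on the work surface. World frame = base frame: x ahead of the robot, y to its left, z up, the work surface at z = 0. Lengths are in m, angles in rad, forces in N, time in s.
With the tool pointing down it reaches from about 0.275 to 0.725 m from the base axis. Payload 5.6 kg.
Tool frame: the origin (TCP) lies midway between the tips of the shut fingers; the grasp point (between the pads) lies 19 mm behind it; z points along the fingers, x is the direction in which the jaws open and shut, and the axes are right-handed (so a half turn about z gives the same grasp; the last joint's range is limited). The gripper opens to 85 mm and grips with 20 to 120 N. Pads are 22 mm wide; open, the fingers measure 114 mm over their backs; the gripper's body (76 mm by 85 mm) begins 54 mm behind the grasp point. The pads swing forward as they close: fully open they stand 13 mm farther back than shut.
Start: joints at [0.285, 0.255, 0.108, 0, -1.424, -0.285], TCP at [0.55, 0, 0.231] pointing down, gripper open.
Joint ranges: [-2.95, 2.95], [-1.21, 1.97], [-1.09, 1.5], [-2.87, 1.71], [-2.94, -0.07], [-3.05, 3.05]. Speed limits (rad/s): [2.57, 2.57, 3.14, 3.14, 3.14, 3.14].

### API

Orientations are given as a unit quaternion [w, x, y, z].
In Python, from bench import manip gives the robot as it stands.
- The arm moves only by the shell command python3 -m inch 'ROWS' [OPENING]. ROWS is JSON, a list of rows, each a list of 4 numbers: the shift along the tool's x, y, z in cm, then the turn about the tool's z in rad. A call has 1 to 12 rows; each row is the pose to reach, as a shift and turn from the pose commanded when the call began, along the tool's axes at that moment; what a row does not reach only later rows make up. A row lasts 1/12 s, in which the tool goes at most 41.7 mm and 7.16 degrees, less where a joint would pass 70% of its speed; a pose out of reach is approached as far as the arm can. A call with a gripper value outside its range is refused whole. OPENING is the finger opening in cm, from 0 to 8.54, set as the call begins (- or left out, the last holds). The fingers move at their own pace and stop on an object; the grip force is fixed at half the most. Time passes only in rows, so rows that repeat a pose let the fingers close. It gives the time, the measured TCP pose, the force and the opening at its end, in the units of the state.
- manip.read_state(): the state, without advancing time (a new reading comes with each control period).
- manip.get_image(name): name is "scene" or "side" or "wrist"; returns a dict with "color" (420x560x3 uint8, red, green, blue), "z_map" (420x560 float32, m along the optical axis (not along the pixel's ray), 0 where there is no reading), "fx", "fy", "cx", "cy" (pixels), "origin" and "rotation" of the camera in the world; the wrist camera has in their place "hand_eye" (4x4, takes a point from camera to tool coordinates, whose origin is the TCP and whose axes are the tool frame's). Camera axes: x right, y down, z forward; pixel columns grow to the right and rows downward; lengths in m; the calibration is good to about 2 mm. A picture is of the moment at which its call begins: read the wrist's pose just before it.
- manip.close_job(): hands the job in, once; it reports no verdict.
The state is a dict: "time": time; "joint_positions": joint angles; "dq": joint speeds; "joint_efforts": joint torques, N m; "tool_pos": TCP position; "eef_rot": TCP orientation; "contact_force": force on the tool from outside, world axes, zero at the start; "moment": the same for the moment, N m; "width": finger opening in m.
Only numpy, scipy, OpenCV 4.12 (cv2) and the standard library are available. Lean on these libraries where they do the work, as an engineer would, in place of code of your own. Each camera call takes 0.05 s, during which the arm holds its last target.

### The job

Pick up the wooden tamper by its handle and, pressing gently (about 5 N, never over 25 N), use its flat underside to roll each of the two steel sleeves at least a quarter turn along the steel potting surface, first the one on the robot's left, then the one on its right. Feel which one is out of round and lifts the tamper, set the tamper down flat on the steel surface, and put the bad sleeve in the steel bucket, leaving the true one lying on the steel surface. Leave the pot, saucer, hand fork and scoop alone and the bucket standing.

Things in the scene. Friction and masses are not known exactly. Their poses are not given: they have to be found in the camera images.
- tray: the fixed stainless steel potting surface, 400 mm (x) by 980 mm (y), with a low raised edge 8 mm wide and 16 mm above the floor all round. Origin at the centre of its underside; its flat floor is 10 mm above the origin. x points away from the robot, y to the robot's left; a sleeve at positive y is the left one, at negative y the right one
- sleeve_a_mid (a point): centre of a grey steel axle sleeve (tube, solid to touch), 110 mm long, 24 mm high as it lies, 0.15 to 0.3 kg; half-way along, 12 mm above the steel surface. y runs along the sleeve, x level across it, z up at the start and turning with it as it rolls. Grip it across, 24 to 29 mm wide. Round or squashed: see sleeve_a
- sleeve_b_mid (a point): centre of a grey steel axle sleeve (tube, solid to touch), 110 mm long, 24 mm high as it lies, 0.15 to 0.3 kg; half-way along, 12 mm above the steel surface. y runs along the sleeve, x level across it, z up at the start and turning with it as it rolls. Grip it across, 24 to 29 mm wide. Round or squashed: see sleeve_a
- tamper: a wooden seed-tray tamper standing on the steel surface: a flat square board 100 mm by 100 mm, 12 mm thick, with an upright handle block on top, 28 mm (x) by 70 mm (y) and 50 mm high, its top 62 mm above the board's underside; 0.2 kg. Origin at the centre of the board's underside. z points up out of the board, x across the handle (the way to grip it)
- tamper_grip (a point): the point in the tamper's handle at which to grip it, on its centre line 40 mm above the board's underside; axes as the tamper's. Grip across x, 28 mm wide
- bucket: a small open steel bucket standing upright, 144 mm across at the rim, 128 mm at the foot, 75 mm high, wall 3 mm, 0.6 kg, its thin carrying handle folded down at the rim. Origin at the centre of its underside, z up
- bucket_in (a point): the centre of the bucket's inner floor, 4 mm above its underside
- sleeve_a: the sleeve itself (origin on its surface: use its centre point). One of sleeve_a and sleeve_b, not told which, is a true 24 mm round; the other is squashed to an oval 24 by 29 mm lying on its flat side. So both are equally high at rest, but rolled under the tamper the squashed one lifts it smoothly by 5 mm at a quarter turn and falls back flat when let go
- sleeve_b: the other sleeve itself (origin on its surface: use its centre point); see sleeve_a. Contacts are stiff, about 20 N per mm. A sleeve under the board advances half as far as the board: a quarter turn takes about 40 mm of board travel
- pot: bystander: an orange plastic nursery pot, 92 mm across and 80 mm high, origin at the centre of its underside
- saucer: bystander: a grey stone saucer, 104 mm across and 22 mm high, origin at the centre of its underside
- garden_fork: bystander: a bamboo-handled three-pronged hand fork lying down, 245 mm long, 56 mm wide, 22 mm high, along its y (prongs to +y), origin near its middle on the underside
- scoop: bystander: a green plastic scoop, 190 mm long, 64 mm wide, 32 mm high, along its x (handle to -x), origin on the underside near the back of its bowl
There are look-alikes about, which are no part of the job. What is shaped like the sleeve_b but purple is not meant. There is more than one size of the tamper; the job needs the smaller.

How it is judged:
On the way, in this order (a step that is already met when the one before it is completed fails the run):
1. the left sleeve is rolled by the tamper, in firm contact with the steel surface, at least 50 degrees round (((y of sleeve_a_mid in the frame of tray above 0 m and contact force between tamper and sleeve_a above 1.5 N and contact force between sleeve_a and tray above 1.5 N and angle between sleeve_a_mid's own z axis and vertical above 0.9 rad and angle between sleeve_a_mid's own y axis and vertical between 1.4 and 1.74 rad) or (y of sleeve_b_mid in the frame of tray above 0 m and contact force between tamper and sleeve_b above 1.5 N and contact force between sleeve_b and tray above 1.5 N and angle between sleeve_b_mid's own z axis and vertical above 0.9 rad and angle between sleeve_b_mid's own y axis and vertical between 1.4 and 1.74 rad))), for 0.1 s.
2. the right sleeve is rolled likewise (((y of sleeve_a_mid in the frame of tray below 0 m and contact force between tamper and sleeve_a above 1.5 N and contact force between sleeve_a and tray above 1.5 N and angle between sleeve_a_mid's own z axis and vertical above 0.9 rad and angle between sleeve_a_mid's own y axis and vertical between 1.4 and 1.74 rad) or (y of sleeve_b_mid in the frame of tray below 0 m and contact force between tamper and sleeve_b above 1.5 N and contact force between sleeve_b and tray above 1.5 N and angle between sleeve_b_mid's own z axis and vertical above 0.9 rad and angle between sleeve_b_mid's own y axis and vertical between 1.4 and 1.74 rad))), for 0.1 s.
At the end, for the whole second after the job is handed in: The squashed sleeve lies in the upright bucket (centre within 55 mm of the bucket's axis, and below the rim), the round sleeve lies on the steel surface outside the bucket, the tamper stands flat on the steel surface within the raised edges (within 5 degrees and 5 mm), and all are at rest (horizontal distance between sleeve_b_mid and bucket_in below 0.055 m and z of sleeve_b_mid in the frame of bucket between 0 and 0.065 m and angle between bucket's own z axis and vertical below 0.1 rad and z of sleeve_a_mid in the frame of tray between 0.017 and 0.026 m and horizontal distance between sleeve_a_mid and bucket_in above 0.08 m and angle between tamper's own z axis and vertical below 0.08 rad and z of tamper_grip in the frame of tray between 0.045 and 0.055 m and linear speed of each of sleeve_a, sleeve_b, tamper, bucket below 0.02 m/s and x of sleeve_a_mid in the frame of tray between -0.2 and 0.2 m and x of tamper_grip in the frame of tray between -0.2 and 0.2 m and y of sleeve_a_mid in the frame of tray between -0.49 and 0.49 m and y of tamper_grip in the frame of tray between -0.49 and 0.49 m); the robot touches nothing.
It fails at once if a sleeve is pressed by the tamper with more than 25 N (contact force between tamper and sleeve_a above 25 N or contact force between tamper and sleeve_b above 25 N).
It fails at once if a sleeve is pushed into the steel surface with more than 30 N (contact force between any of sleeve_a, sleeve_b and tray above 30 N).
It fails at once if the pot, saucer, hand fork or scoop is moved more than 20 mm (distance of any of pot, saucer, garden_fork, scoop from where it was at the start of the episode above 0.02 m).
It fails at once if the bucket is tipped over (angle between bucket's own z axis and vertical above 0.5 rad).
It also fails if it takes over 72 s, if anything falls off the work surface, if the arm or the gripper's body presses on something with over 40 N, if the wrist force passes 120 N, or if a joint passes its speed limit or range.

## Working session

There is one attempt and no reset: what is moved stays moved. The work goes in short steps, Python scripts to look and compute and a shell command to move; the robot and the scene stay as the last step left them, time stands still between calls to the robot, and variables do not carry over. Pictures are saved under pics/ and viewed, and the job is handed in when it is done.

```bash
mkdir -p pics; ls; cat > h.py <<'E'
import numpy as np, cv2
from bench import manip
def grab(name,fn):
    s=manip.read_state(); im=manip.get_image(name)
    cv2.imwrite('pics/'+fn,cv2.cvtColor(im['color'],cv2.COLOR_RGB2BGR))
    return s,im
def q2R(q):
    from scipy.spatial.transform import Rotation as R
    return R.from_quat([q[1],q[2],q[3],q[0]]).as_matrix()
def pts(im,s=None):
    z=im['z_map'];v,u=np.mgrid[0:z.shape[0],0:z.shape[1]]
    P=np.stack([(u-im['cx'])/im['fx']*z,(v-im['cy'])/im['fy']*z,z],-1)
    if 'hand_eye' in im:
        T=np.array(im['hand_eye']);P=P@T[:3,:3].T+T[:3,3]
        P=P@q2R(s['eef_rot']).T+np.array(s['tool_pos'])
    else: P=P@np.array(im['rotation']).T+np.array(im['origin'])
    P[z==0]=np.nan
    return P
E
python3 - <<'E'
from h import *
for n in ['scene','side','wrist']:
    s,im=grab(n,n+'0.png'); np.save(n+'0.npy',pts(im,s))
print(s)
E
```

```text
picsTraceback (most recent call last):
  File "<stdin>", line 3, in <module>
  File "h.py", line 16, in pts
    else: P=P@np.array(im['rotation']).T+np.array(im['origin'])
            ~^~~~~~~~~~~~~~~~~~~~~~~~~~~
ValueError: matmul: Input operand 1 has a mismatch in its core dimension 0, with gufunc signature (n?,k),(k,m?)->(n?,m?) (size 4 is different from 3)
```

```bash
sed -i "s/else: P=P@np.array(im\['rotation'\])/else: P=P@q2R(im['rotation'])/" h.py
python3 - <<'E'
from h import *
for n in ['scene','side','wrist']:
    s,im=grab(n,n+'0.png'); np.save(n+'0.npy',pts(im,s))
    print(n,{k:v for k,v in im.items() if k not in('color','z_map')})
print(s)
E
```

```text
scene {'fx': 486.8473220508132, 'fy': 486.8473220508132, 'cx': 277.0253414845443, 'cy': 207.99595521798395, 'origin': array([0.97188099, 0.45216425, 1.32203173]), 'rotation': array([-0.09159373,  0.36812795,  0.8922907 , -0.24476461])}
side {'fx': 526.2852249106003, 'fy': 526.2852249106003, 'cx': 285.08558391984843, 'cy': 208.339939047394, 'origin': array([-0.09484816, -0.95626741,  1.15663055]), 'rotation': array([-0.35260489,  0.89252355, -0.25916361,  0.10911337])}
wrist {'fx': 342.68416713165794, 'fy': 342.68416713165794, 'cx': 281.8578852539126, 'cy': 214.00062007921935, 'hand_eye': array([[ 9.99999823e-01,  5.35962599e-04, -2.58197719e-04,
        -1.44808582e-03],
       [-4.51558086e-04,  9.66381104e-01,  2.57113512e-01,
        -6.43275073e-02],
       [ 3.87320623e-04, -2.57113350e-01,  9.66381175e-01,
        -1.43297260e-01],
       [ 0.00000000e+00,  0.00000000e+00,  0.00000000e+00,
         1.00000000e+00]])}
{'time': 0.15, 'joint_positions': array([ 2.84572219e-01,  2.55605322e-01,  1.07310250e-01, -3.24055892e-04,
       -1.42389054e+00, -2.84618692e-01]), 'dq': array([-0.00071251, -0.00273614,  0.00429998,  0.00115448,  0.00021516,
       -0.00120234]), 'joint_efforts': array([-1.13390255e-03, -3.86942518e+01,  2.38082260e+01,  5.36670327e+00,
       -4.55894769e-03,  1.90294440e-05]), 'tool_pos': array([5.49637751e-01, 2.62350344e-05, 2.30614508e-01]), 'eef_rot': array([-7.11699802e-04,  4.70652204e-05,  9.99999745e-01, -4.12150626e-05]), 'contact_force': array([ 0.74385045, -0.03617656,  0.6771039 ]), 'moment': array([-0.01987709, -0.03176117,  0.04084658]), 'width': 0.0854481260846225}
```

View pics/scene0.png

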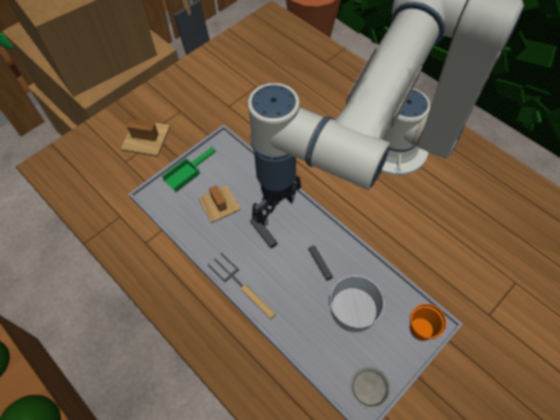

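View pics/side0.png

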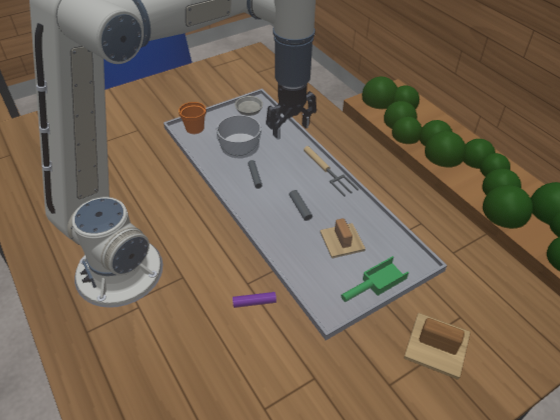

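View pics/wrist0.png

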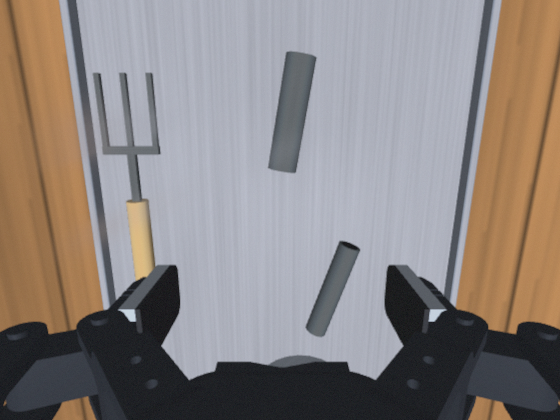

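```bash
python3 - <<'E'
import numpy as np,cv2
from h import *
for n in ['scene','side','wrist']:
    P=np.load(n+'0.npy');im=cv2.imread(f'pics/{n}0.png')
    def at(u,v): return np.round(P[v,u],4)
    D={'scene':{'sleeve1':(264,234),'sleeve2':(320,262),'bucketc':(357,303),'pot':(427,322),'saucer':(370,387),'tamp':(217,195),'tampboard':(210,210),'far tamp':(144,130),'tray':(290,250),'fork':(258,302),'scoop':(181,176)},
     'side':{'sleeve1':(255,173),'sleeve2':(300,205),'bucketc':(239,140),'tamp':(343,228),'tampboard':(338,247),'far':(443,328),'tray':(270,210)},
     'wrist':{'sU':(292,110),'sD':(332,290),'tray':(220,200)}}[n]
    for k,v in D.items(): print(n,k,at(*v))
    if n=='wrist':
        X=P
        z0=np.nanmedian(P[100:250,180:260,2]);print('floor',z0)
        m=(P[...,2]>z0+.006)&(P[...,2]<z0+.035)
        m[350:]=0
        for (u0,u1,v0,v1) in [(255,330,40,185),(295,370,230,345)]:
            mm=np.zeros_like(m);mm[v0:v1,u0:u1]=m[v0:v1,u0:u1]
            q=P[mm][:,:3];c,(w,h),a=cv2.minAreaRect(q[:,:2].astype(np.float32)*1000)
            print(c,w,h,a,np.percentile(q[:,2],[50,95,99]), cv2.boxPoints((c,(w,h),a)).round(1).tolist())
E
```

```text
scene sleeve1 [ 0.5484 -0.0637  0.0312]
scene sleeve2 [0.4979 0.1165 0.0332]
scene bucketc [0.5093 0.2689 0.0144]
scene pot [0.4138 0.4382 0.0102]
scene saucer [0.6561 0.4381 0.0173]
scene tamp [ 0.5711 -0.2429  0.0738]
scene tampboard [ 0.6071 -0.2433  0.0268]
scene far tamp [ 0.575  -0.6057  0.0725]
scene tray [0.5235 0.0208 0.0091]
scene fork [0.7051 0.0754 0.0262]
scene scoop [ 0.5881 -0.4115  0.0182]
side sleeve1 [0.4925 0.1102 0.029 ]
side sleeve2 [ 0.5329 -0.0835  0.0331]
side bucketc [0.5359 0.2917 0.0169]
side tamp [ 0.5638 -0.2475  0.0701]
side tampboard [ 0.5384 -0.2655  0.023 ]
side far [ 0.5666 -0.6262  0.0838]
side tray [ 0.4593 -0.0336  0.0079]
wrist sU [ 0.5413 -0.0761  0.0342]
wrist sD [0.4963 0.1116 0.0346]
wrist tray [0.6182 0.0168 0.0096]
floor 0.010832271297812682
(542.4482421875, -71.74088287353516) 110.25772094726562 28.96562385559082 80.40103149414062 [0.03369688 0.03561207 0.03631506] [[519.0, -123.69999694824219], [547.5, -128.5], [565.9000244140625, -19.799999237060547], [537.4000244140625, -15.0]]
(495.67706298828125, 116.64305114746094) 111.1192855834961 23.76906394958496 71.3519515991211 [0.03278989 0.03517232 0.03578484] [[466.70001220703125, 67.80000305175781], [489.20001220703125, 60.20000076293945], [524.7000122070312, 165.5], [502.20001220703125, 173.10000610351562]]
```

```bash
python3 - <<'E'
import numpy as np,cv2
from h import *
for n in ['scene','side']:
    P=np.load(n+'0.npy').reshape(-1,3);P=P[np.isfinite(P[:,0])]
    def rect(lo,hi,t):
        m=np.all((P>lo)&(P<hi),1);q=P[m]
        if len(q)<10: print(n,t,'few');return
        c,wh,a=cv2.minAreaRect((q[:,:2]*1000).astype(np.float32));print(n,t,len(q),np.round(c,1),np.round(wh,1),round(a,1),'zmed',np.median(q[:,2]).round(4),'p95',np.percentile(q[:,2],95).round(4), 'ctr',q[:,:2].mean(0).round(4))
    rect([.45,-.35,.018],[.70,-.16,.030],'board')
    rect([.45,-.35,.063],[.70,-.16,.085],'handletop')
    rect([.45,-.75,.008],[.70,-.52,.030],'farboard')
    rect([.45,-.75,.055],[.70,-.52,.1],'farhandle')
    m=np.all((P>[.38,.15,.070])&(P<[.65,.40,.095]),1);q=P[m]
    A=np.c_[2*q[:,:2],np.ones(len(q))];s=np.linalg.lstsq(A,(q[:,:2]**2).sum(1),rcond=None)[0];print(n,'bucket rim',len(q),s[:2],np.sqrt(s[2]+s[0]**2+s[1]**2),np.percentile(q[:,2],[50,90]))
    rect([.55,-.1,.018],[.85,.2,.05],'fork')
    rect([.40,-.50,.018],[.70,-.33,.06],'scoop')
E
cd pics; python3 -c "
import cv2
a=cv2.imread('side0.png')[200:400,260:500];cv2.imwrite('c.png',cv2.resize(a,None,fx=3,fy=3))"
```

```text
scene board 717 [ 575.2 -255.2] [246.8 185.6] 1.3 zmed 0.0237 p95 0.0284 ctr [ 0.5717 -0.2424]
scene handletop 196 [ 568.5 -243.9] [74.  28.3] 72.8 zmed 0.0733 p95 0.0776 ctr [ 0.5696 -0.2423]
scene farboard 948 [ 573.9 -636. ] [227.3 243.4] 89.7 zmed 0.0171 p95 0.024 ctr [ 0.5814 -0.6095]
scene farhandle 368 [ 570.6 -626.2] [43.3 95. ] 32.9 zmed 0.0806 p95 0.0876 ctr [ 0.5722 -0.62  ]
scene bucket rim 467 [0.51328507 0.30075709] 0.08163034391545297 [0.08326716 0.08879179]
scene fork 1081 [651.8  50.4] [299.2 202.4] 89.6 zmed 0.0277 p95 0.0353 ctr [0.7024 0.034 ]
scene scoop 1013 [ 549.9 -403.2] [144.2 298.4] 89.9 zmed 0.0288 p95 0.0442 ctr [ 0.5564 -0.4249]
side board 671 [ 581.5 -221.6] [180.9 115.2] 60.8 zmed 0.0221 p95 0.0265 ctr [ 0.5596 -0.2546]
side handletop 212 [ 566.4 -248.6] [71.7 28.7] 72.6 zmed 0.0711 p95 0.0752 ctr [ 0.5641 -0.2508]
side farboard 1740 [ 555.9 -620.6] [195.1 192.5] 4.8 zmed 0.0163 p95 0.0212 ctr [ 0.5489 -0.6406]
side farhandle 761 [ 566.9 -630.6] [41.1 92.3] 33.2 zmed 0.0797 p95 0.0845 ctr [ 0.563  -0.6326]
side bucket rim 424 [0.49945559 0.29661999] 0.0846966797670126 [0.07918006 0.0859811 ]
side fork 643 [652.5  50.2] [299.6 203.5] 89.7 zmed 0.025 p95 0.0333 ctr [0.7104 0.0206]
side scoop 1145 [ 550.7 -415.6] [121.  299.2] 89.2 zmed 0.0298 p95 0.0428 ctr [ 0.5404 -0.4347]
```

View pics/c.png

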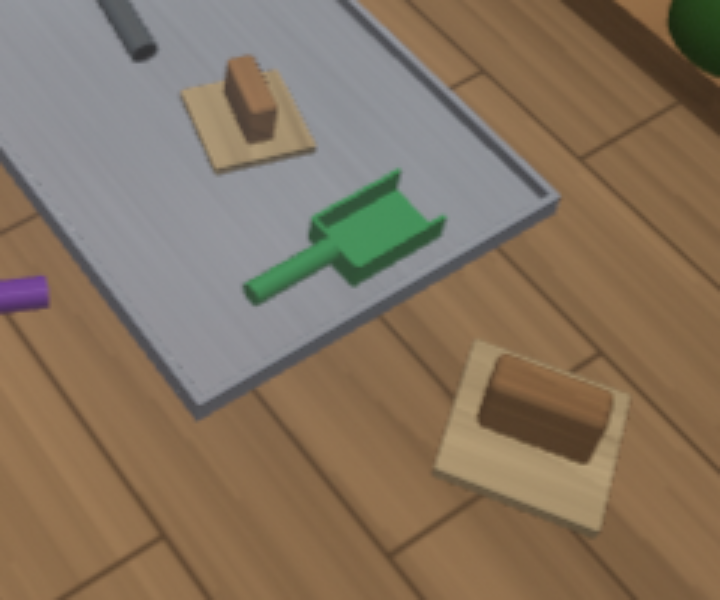

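```bash
python3 -m inch '[[-0.2,-3,0,0.05],[-0.5,-6,0,0.1],[-0.8,-9,0,0.15],[-1,-12,0,0.2],[-1.2,-15,0,0.25],[-1.4,-18,0,0.3],[-1.6,-21,0,0.3],[-1.7,-23,0,0.3],[-1.7,-24.6,0,0.3],[-1.7,-24.6,0,0.3],[-1.7,-24.6,0,0.3]]' 8.5
cat > m.py <<'E'
from h import *
import sys
def tam(fn,lo,hi,xy,r=.09):
    s,im=grab('wrist',fn);P=pts(im,s).reshape(-1,3);P=P[np.isfinite(P[:,0])]
    m=(P[:,2]>lo)&(P[:,2]<hi)&(np.hypot(P[:,0]-xy[0],P[:,1]-xy[1])<r);q=P[m]
    c,wh,a=cv2.minAreaRect((q[:,:2]*1000).astype(np.float32))
    print(len(q),np.round(c,1),np.round(wh,1),round(a,1),'z',np.percentile(q[:,2],[5,50,95]).round(4))
    R=q2R(s['eef_rot']);print('tcp',np.round(s['tool_pos'],4),'xaxis',R[:,0].round(4),'yaxis',R[:,1].round(4),'F',np.round(s['contact_force'],2),'t',s['time'])
    return s,P
E
python3 -c "
from m import *
s,P=tam('w1.png',.06,.085,(.567,-.246))
m=np.hypot(P[:,0]-.567,P[:,1]+.246)<.11
q=P[m];print('floor',np.median(q[q[:,2]<.015][:,2]),'board',np.median(q[(q[:,2]>.017)&(q[:,2]<.03)][:,2]))
"
```

```text
time: 1.12
tool_pos: [0.5667, -0.2466, 0.2306]
eef_rot: [-0.001, 0.15, 0.989, 0.0]
contact_force: [-0.0, 0.7, -0.2]
width: 0.0849
2290 [ 569.6 -244.3] [70.2 28. ] 73.6 z [0.0688 0.0724 0.0738]
tcp [ 0.5667 -0.2466  0.2306] xaxis [-0.9549  0.2971  0.0011] yaxis [2.971e-01 9.549e-01 1.000e-04] F [-0.01  0.7  -0.23] t 1.1167
floor 0.010814531019477797 board 0.02277678361462282
```

View pics/w1.png

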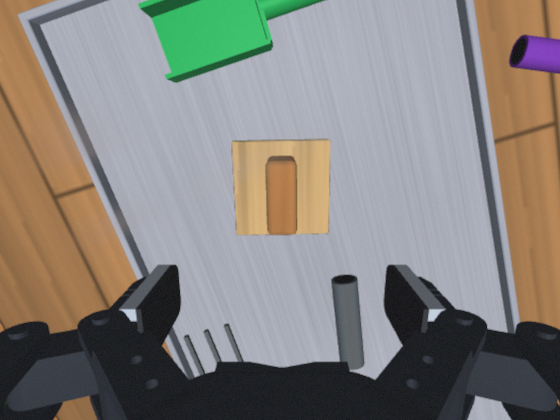

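```bash
python3 -m inch '[[-0.2,0.3,3,-0.01],[-0.2,0.3,6,-0.01],[-0.2,0.3,9,-0.01],[-0.2,0.3,12,-0.01],[-0.2,0.3,14,-0.01],[-0.2,0.3,16,-0.01],[-0.2,0.3,17.5,-0.01],[-0.2,0.3,19,-0.01],[-0.2,0.3,19.7,-0.01],[-0.2,0.3,19.7,-0.01]]' 6 && python3 -m inch '[[0,0,0,0],[0,0,0,0],[0,0,0,0],[0,0,0,0],[0,0,0,0],[0,0,0,0],[0,0,0,0],[0,0,0,0]]' 2.0
```

```text
time: 2.0
tool_pos: [0.5687, -0.2425, 0.0326]
eef_rot: [-0.002, 0.144, 0.99, 0.0]
contact_force: [0.1, 0.2, -0.1]
width: 0.0597
time: 2.67
tool_pos: [0.5708, -0.2438, 0.0358]
eef_rot: [0.001, 0.144, 0.99, -0.0]
contact_force: [-0.7, 1.2, 6.2]
width: 0.0275
```

```bash
python3 -m inch '[[0,0,-1,0],[0,0,-2,0],[0,0,-4,0],[0,0,-6,0],[0,0,-8,0],[0,0,-8,0],[0,0,-8,0]]' ; python3 -c "
from m import *
s,P=tam('w2.png',.06,.085,(.567,-.246),2)
print(s['width'])"
```

```text
time: 3.25
tool_pos: [0.5705, -0.2439, 0.1159]
eef_rot: [0.002, 0.145, 0.989, 0.0]
contact_force: [-0.6, 0.3, -3.4]
width: 0.0275Traceback (most recent call last):
  File "<string>", line 3, in <module>
    s,P=tam('w2.png',.06,.085,(.567,-.246),2)
        ~~~^^^^^^^^^^^^^^^^^^^^^^^^^^^^^^^^^^
  File "m.py", line 7, in tam
    print(len(q),np.round(c,1),np.round(wh,1),round(a,1),'z',np.percentile(q[:,2],[5,50,95]).round(4))
                                                             ~~~~~~~~~~~~~^^^^^^^^^^^^^^^^^^
    return _quantile_unchecked(
        a, q, axis, out, overwrite_input, method, keepdims, weights)
    return _ureduce(a,
                    func=_quantile_ureduce_func,
    ...<5 lines>...
                    overwrite_input=overwrite_input,
                    method=method)
    r = func(a, **kwargs)
    result = _quantile(arr,
                       quantiles=q,
    ...<2 lines>...
                       out=out,
                       weights=wgt)
    slices_having_nans = np.isnan(arr[-1, ...])
                                  ~~~^^^^^^^^^
IndexError: index -1 is out of bounds for axis 0 with size 0
```

View pics/w2.png

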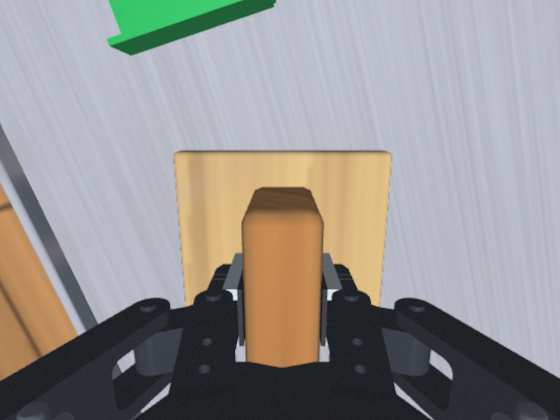

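```bash
python3 -m inch '[[1.7,2.95,0,0.034],[3.4,5.9,0,0.034],[5.1,8.85,0,0.034],[6.8,11.8,0,0.034],[8.5,14.75,0,0.034],[10.2,17.7,0,0.034],[11.9,20.6,0,0.034],[13.5,23.5,0,0.034],[15.2,26.5,0,0.034],[16.9,29.5,0,0.034],[18.6,32.4,0,0.034],[18.6,32.4,0,0.034]]'; python3 -m inch '[[0,0,0,0],[0,0,1,0],[0,0,2,0],[0,0,3,0],[0,0,4,0],[0,0,4,0],[0,0,4,0],[0,0,4,0]]'; python3 - <<'E'
from h import *
s,im=grab('wrist','w3.png');P=pts(im,s)
R=q2R(s['eef_rot']);print(s['tool_pos'],R[:,1],s['contact_force'])
T=(P-np.array(s['tool_pos']))@R  # tool coords
b=T[180:250,190:235].reshape(-1,3);b2=T[180:250,335:375].reshape(-1,3);q=np.r_[b,b2];q=q[np.isfinite(q[:,0])];q=q[abs(q[:,2]-np.median(q[:,2]))<.004]
c=np.linalg.lstsq(np.c_[q[:,:2],np.ones(len(q))],q[:,2],rcond=None)[0];print(c,len(q))
for n in ['side','scene']:
    grab(n,n+'3.png')
E
```

```text
time: 4.3
tool_pos: [0.4824, 0.1241, 0.1131]
eef_rot: [-0.001, 0.159, 0.987, 0.0]
contact_force: [0.1, -0.4, -2.4]
width: 0.0271
time: 4.97
tool_pos: [0.4844, 0.1194, 0.0745]
eef_rot: [0.0, 0.162, 0.987, -0.0]
contact_force: [0.6, -0.4, -1.9]
width: 0.0277
[0.48443705 0.11938762 0.0745075 ] [ 3.19000520e-01  9.47754497e-01 -2.86199246e-04] [ 0.58188901 -0.35765834 -1.85578355]
[-0.00122198  0.00077379  0.01303544] 5930
```

View pics/side3.png

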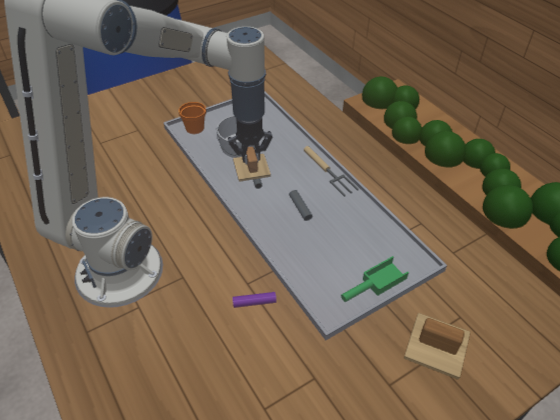

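View pics/w3.png

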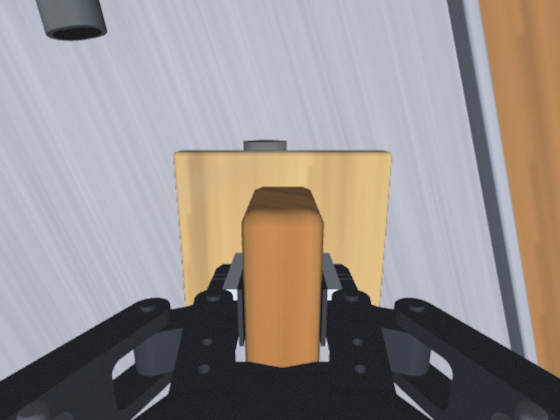

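```bash
python3 -m inch '[[0,0,0.5,0],[0,0,1.0,0],[0,0,1.2,0],[0,0,1.3,0],[0,0,1.3,0],[0,0,1.3,0]]'; python3 -m inch '[[0,0,0.05,0],[0,0,0.1,0],[0,0,0.15,0],[0,0,0.15,0]]';
```

```text
time: 5.62
tool_pos: [0.4842, 0.12, 0.0612]
eef_rot: [-0.0, 0.161, 0.987, -0.0]
contact_force: [1.0, 0.2, -0.8]
width: 0.0273
time: 5.95
tool_pos: [0.4842, 0.12, 0.0598]
eef_rot: [0.0, 0.161, 0.987, 0.0]
contact_force: [0.1, 1.3, -1.6]
width: 0.0274
```

```bash
python3 -m inch '[[0,0,0.05,0],[0,0,0.1,0],[0,0,0.1,0]]'; python3 -m inch '[[0,0,0.05,0],[0,0,0.1,0],[0,0,0.1,0]]';
```

```text
time: 6.2
tool_pos: [0.4849, 0.1198, 0.0596]
eef_rot: [0.001, 0.161, 0.987, 0.0]
contact_force: [-0.6, -1.9, 4.4]
width: 0.0271
time: 6.45
tool_pos: [0.4856, 0.1196, 0.0596]
eef_rot: [0.002, 0.161, 0.987, 0.0]
contact_force: [-0.3, -3.9, 9.9]
width: 0.027
```

```bash
python3 -m inch '[[0,0,-0.05,0],[0,0,-0.08,0],[-0.2,0,-0.08,0],[-0.5,0,-0.08,0],[-0.8,0,-0.08,0],[-1.1,0,-0.08,0],[-1.2,0,-0.08,0]]'; python3 -m inch '[[-0.3,0,0,0],[-0.6,0,0,0],[-0.9,0,0,0],[-1.0,0,0,0]]'
```

```text
time: 7.03
tool_pos: [0.4967, 0.1159, 0.0597]
eef_rot: [0.001, 0.161, 0.987, 0.0]
contact_force: [-1.1, -1.8, 6.8]
width: 0.0274
time: 7.37
tool_pos: [0.5062, 0.1128, 0.0597]
eef_rot: [0.001, 0.161, 0.987, 0.0]
contact_force: [-1.9, -1.5, 7.1]
width: 0.0275
```

```bash
python3 -m inch '[[-0.3,0,-0.04,0],[-0.6,0,-0.04,0],[-0.9,0,-0.04,0],[-1.2,0,-0.04,0],[-1.2,0,-0.04,0]]';python3 -m inch '[[-0.3,0,0,0],[-0.6,0,0,0],[-0.9,0,0,0],[-1.2,0,0,0],[-1.2,0,0,0],[-1.2,0,0,0],[-1.2,0,0,0]]'
```

```text
time: 7.78
tool_pos: [0.5176, 0.1089, 0.0597]
eef_rot: [0.001, 0.161, 0.987, 0.0]
contact_force: [0.5, -1.9, 5.5]
width: 0.0271
time: 8.37
tool_pos: [0.5287, 0.1052, 0.0597]
eef_rot: [0.001, 0.161, 0.987, 0.0]
contact_force: [-1.0, -1.9, 4.7]
width: 0.0273
```

```bash
python3 -m inch '[[0,0,-0.2,0],[0,0,-0.6,0],[0,0,-1.5,0],[0,0,-3,0],[0,0,-5,0],[0,0,-5,0],[0,0,-5,0]]'; python3 - <<'E'
from h import *
for n in ['side','scene']:
    s,im=grab(n,n+'4.png');P=pts(im,s);np.save(n+'4.npy',P)
E
```

```text
time: 8.95
tool_pos: [0.5285, 0.1058, 0.1102]
eef_rot: [0.001, 0.161, 0.987, 0.001]
contact_force: [0.7, -0.1, -2.7]
width: 0.0272
```

View pics/scene4.png

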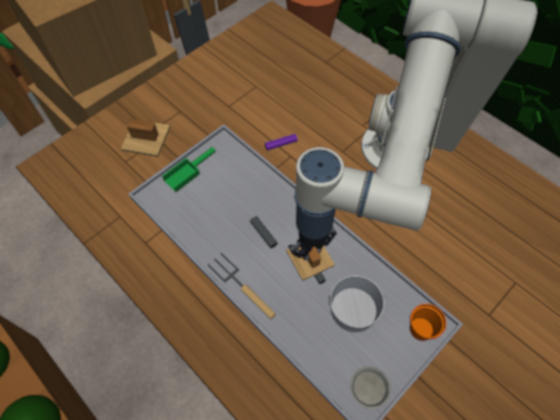

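View pics/side4.png

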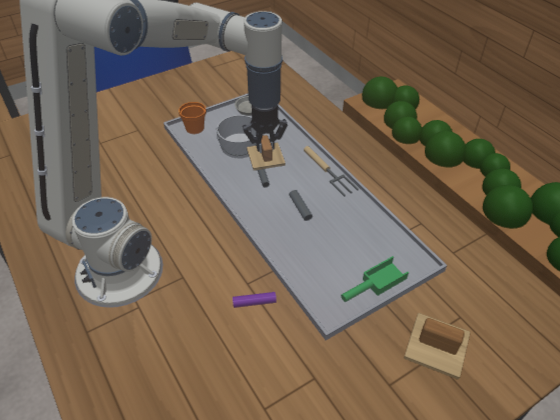

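```bash
python3 - <<'E'
import numpy as np
for k in '04':
  for n in ['side','scene']:
    P=np.load(n+k+'.npy').reshape(-1,3)
    m=(P[:,2]>.025)&(P[:,2]<.045)&(P[:,0]>.44)&(P[:,0]<.58)
    for y in ([.062,.068],[.068,.075],[.08,.09],[.15,.16]):
        q=P[m&(P[:,1]>y[0])&(P[:,1]<y[1])]
        if len(q)>2: print(k,n,y,len(q),q[:,0].mean().round(4),q[:,0].min().round(4),q[:,0].max().round(4))
E
```

```text
0 side [0.062, 0.068] 14 0.4757 0.4659 0.4877
0 side [0.068, 0.075] 13 0.4788 0.4691 0.4916
0 side [0.08, 0.09] 21 0.4848 0.4732 0.4947
0 side [0.15, 0.16] 13 0.5043 0.496 0.5202
0 scene [0.062, 0.068] 15 0.4812 0.4704 0.4897
0 scene [0.068, 0.075] 18 0.4816 0.4676 0.4934
0 scene [0.08, 0.09] 26 0.4849 0.4716 0.497
0 scene [0.15, 0.16] 29 0.5094 0.4969 0.5197
4 side [0.062, 0.068] 8 0.5006 0.4917 0.508
4 side [0.068, 0.075] 12 0.5031 0.4913 0.5146
4 side [0.08, 0.09] 17 0.5071 0.4978 0.5205
4 scene [0.15, 0.16] 27 0.5329 0.5194 0.543
```

```bash
python3 -m inch '[[-1.2,-2.4,0,-0.03],[-2.4,-4.9,0,-0.06],[-3.6,-7.3,0,-0.09],[-4.8,-9.7,0,-0.12],[-6,-12.2,0,-0.156],[-7.2,-14.6,0,-0.156],[-8,-16.2,0,-0.156],[-8,-16.2,1.5,-0.156],[-8,-16.2,3,-0.156],[-8,-16.2,4,-0.156],[-8,-16.2,4,-0.156],[-8,-16.2,4,-0.156]]'; python3 - <<'E'
from h import *
s,im=grab('wrist','w5.png');print(s['tool_pos'],q2R(s['eef_rot'])[:,1],s['contact_force'])
E
```

```text
time: 10.05
tool_pos: [0.5514, -0.0737, 0.0682]
eef_rot: [-0.001, 0.084, 0.996, -0.0]
contact_force: [0.0, 0.6, -1.6]
width: 0.0272
[ 0.55143538 -0.07366963  0.0681947 ] [ 1.66730782e-01  9.86002049e-01 -8.97626930e-04] [ 0.04054022  0.62029554 -1.63063802]
```

View pics/w5.png

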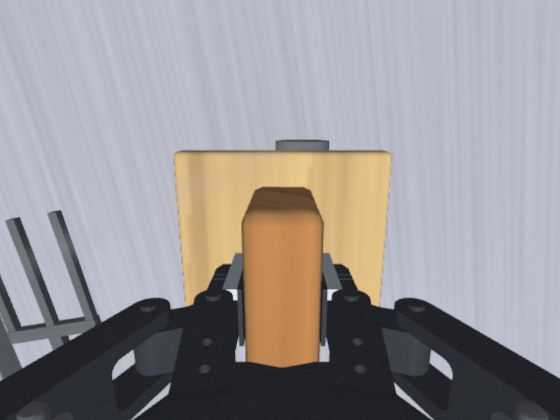

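```bash
python3 -m inch '[[0,0,0.4,0],[0,0,0.7,0],[0,0,0.7,0],[0,0,0.75,0],[0,0,0.8,0],[0,0,0.8,0]]'; python3 -m inch '[[0,0,0.05,0],[0,0,0.1,0],[0,0,0.1,0]]';
```

```text
time: 10.6
tool_pos: [0.5522, -0.0737, 0.0611]
eef_rot: [0.0, 0.084, 0.996, 0.0]
contact_force: [0.3, 0.5, -2.3]
width: 0.0272
time: 10.85
tool_pos: [0.552, -0.0737, 0.0599]
eef_rot: [-0.0, 0.084, 0.996, 0.0]
contact_force: [0.3, 0.2, -2.2]
width: 0.0275
```

```bash
python3 -m inch '[[0,0,0.05,0],[0,0,0.1,0],[0,0,0.1,0]]'; python3 -m inch '[[0,0,0.03,0],[0,0,0.06,0],[0,0,0.06,0]]';
```

```text
time: 11.1
tool_pos: [0.5525, -0.0738, 0.0598]
eef_rot: [0.001, 0.084, 0.996, -0.0]
contact_force: [-1.2, 0.9, 4.6]
width: 0.0273
time: 11.35
tool_pos: [0.5528, -0.0739, 0.0598]
eef_rot: [0.001, 0.084, 0.996, -0.0]
contact_force: [-3.2, 0.2, 7.4]
width: 0.0272
```

```bash
python3 -m inch '[[0.2,0,-0.02,0],[0.4,0,-0.02,0],[0.6,0,-0.03,0],[0.8,0,-0.03,0],[1.0,0,-0.04,0],[1.0,0,-0.04,0]]'
```

```text
time: 11.85
tool_pos: [0.5448, -0.0725, 0.0611]
eef_rot: [0.003, 0.083, 0.997, -0.0]
contact_force: [0.8, -1.7, 8.7]
width: 0.0272
```

```bash
python3 -m inch '[[0.2,0,-0.04,0],[0.4,0,-0.08,0],[0.6,0,-0.1,0],[0.6,0,-0.1,0]]'
```

```text
time: 12.18
tool_pos: [0.5389, -0.0715, 0.0621]
eef_rot: [0.003, 0.083, 0.997, -0.0]
contact_force: [0.9, -1.9, 8.8]
width: 0.0273
```

```bash
python3 -m inch '[[0.2,0,-0.07,0],[0.4,0,-0.11,0],[0.6,0,-0.15,0],[0.6,0,-0.15,0]]'; python3 -m inch '[[0.2,0,-0.03,0],[0.4,0,-0.06,0],[0.6,0,-0.09,0],[0.6,0,-0.09,0]]'
```

```text
time: 12.52
tool_pos: [0.5323, -0.0703, 0.0631]
eef_rot: [0.003, 0.084, 0.997, -0.0]
contact_force: [1.8, -0.2, 6.4]
width: 0.0273
time: 12.85
tool_pos: [0.5261, -0.0693, 0.0638]
eef_rot: [0.002, 0.084, 0.997, -0.0]
contact_force: [0.1, -1.1, 6.6]
width: 0.0273
```

```bash
python3 -m inch '[[0.2,0,-0.02,0],[0.4,0,-0.05,0],[0.6,0,-0.07,0],[0.6,0,-0.07,0]]'; python3 -m inch '[[0.2,0,-0.01,0],[0.4,0,-0.02,0],[0.6,0,-0.02,0],[0.6,0,-0.02,0],[0.6,0,-0.02,0],[0.6,0,-0.02,0],[0.6,0,-0.02,0]]'
```

```text
time: 13.18
tool_pos: [0.5199, -0.0683, 0.0643]
eef_rot: [0.002, 0.084, 0.996, -0.0]
contact_force: [1.5, 0.2, 6.8]
width: 0.0273
time: 13.77
tool_pos: [0.5141, -0.0673, 0.0646]
eef_rot: [0.002, 0.084, 0.996, -0.0]
contact_force: [0.2, -0.3, 7.0]
width: 0.0274
```

```bash
python3 -m inch '[[-0.2,0,-0.03,0],[-0.4,0,-0.03,0],[-0.6,0,-0.02,0],[-0.8,0,0,0],[-1.0,0,0.02,0],[-1.2,0,0.05,0],[-1.4,0,0.08,0],[-1.6,0,0.1,0],[-1.8,0,0.13,0],[-1.8,0,0.13,0]]'; python3 -m inch '[[-0.2,0,0.03,0],[-0.4,0,0.08,0],[-0.6,0,0.13,0],[-0.8,0,0.17,0],[-1.0,0,0.2,0],[-1.2,0,0.23,0],[-1.5,0,0.26,0],[-1.8,0,0.28,0],[-2.1,0,0.3,0],[-2.1,0,0.3,0],[-2.1,0,0.3,0]]'
```

```text
time: 14.6
tool_pos: [0.5325, -0.0704, 0.0631]
eef_rot: [0.002, 0.084, 0.996, -0.0]
contact_force: [1.6, -1.4, 6.4]
width: 0.0273
time: 15.52
tool_pos: [0.5521, -0.0737, 0.0597]
eef_rot: [0.001, 0.084, 0.996, -0.0]
contact_force: [-0.8, -0.5, 8.6]
width: 0.0276
```

```bash
python3 -m inch '[[0,0,-0.3,0],[0,0,-1,0],[0,0,-2.5,0],[-0.6,-2.4,-4,0],[-1.3,-4.9,-4,0],[-2,-7.4,-4,0],[-2.6,-10,-4,0],[-3.3,-12.4,-4,0],[-4,-15,-4,0],[-4.3,-16.2,-4,0],[-4.3,-16.2,-4,0],[-4.3,-16.2,-4,0]]'; python3 -m inch '[[0,0,1.5,0],[0,0,3,0],[0,0,4.5,0],[0,0,5.5,0],[0,0,5.9,0],[0,0,5.9,0],[0,0,5.9,0]]'
```

```text
time: 16.52
tool_pos: [0.5657, -0.2405, 0.0979]
eef_rot: [-0.001, 0.085, 0.996, 0.0]
contact_force: [0.1, -0.5, -1.9]
width: 0.0276
time: 17.1
tool_pos: [0.5668, -0.2402, 0.0404]
eef_rot: [0.0, 0.084, 0.997, -0.0]
contact_force: [0.3, 0.2, -2.3]
width: 0.0275
```

```bash
python3 -m inch '[[0,0,0.2,0],[0,0,0.35,0],[0,0,0.45,0],[0,0,0.45,0],[0,0,0.5,0],[0,0,0.5,0]]'
```

```text
time: 17.6
tool_pos: [0.5668, -0.2406, 0.0358]
eef_rot: [0.001, 0.084, 0.996, -0.0]
contact_force: [-1.7, 2.0, 4.2]
width: 0.027
```

```bash
python3 -m inch '[[0,0,0,0],[0,0,0,0],[0,0,0,0],[0,0,0,0],[0,0,0,0]]' 6; python3 -m inch '[[0,0,-1,0],[0,0,-3,0],[0,0,-6,0],[0,0,-10,0],[0,0,-14,0],[0.5,3,-17,0],[1,6,-19,0],[1.5,9,-19,0],[2,11,-19,0],[2,11,-19,0],[2,11,-19,0]]' 8.5; python3 - <<'E'
from m import *
s,P=tam('w6.png',.016,.045,(.54,-.072),.075)
grab('side','side6.png')
E
```

```text
time: 18.02
tool_pos: [0.5664, -0.2405, 0.0346]
eef_rot: [-0.0, 0.084, 0.996, -0.0]
contact_force: [-0.3, 0.7, -0.0]
width: 0.0599
time: 18.93
tool_pos: [0.5651, -0.1277, 0.2259]
eef_rot: [0.001, 0.083, 0.997, -0.0]
contact_force: [-0.1, 0.2, 0.8]
width: 0.0851
2830 [542.6 -72. ] [110.6  28.8] 80.4 z [0.0263 0.0336 0.0355]
tcp [ 0.5651 -0.1277  0.2259] xaxis [-0.9863  0.1651 -0.0012] yaxis [1.651e-01 9.863e-01 1.000e-04] F [-0.05  0.23  0.83] t 18.9333
```

View pics/w6.png

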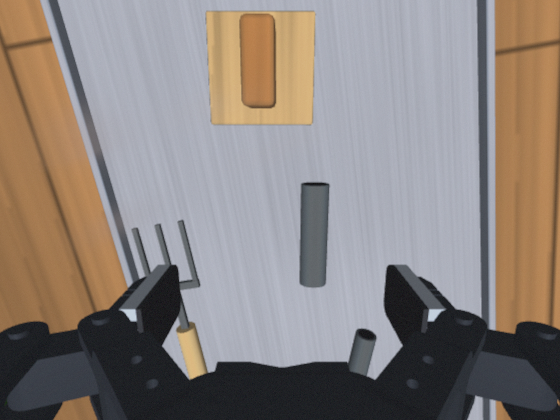

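View pics/side6.png

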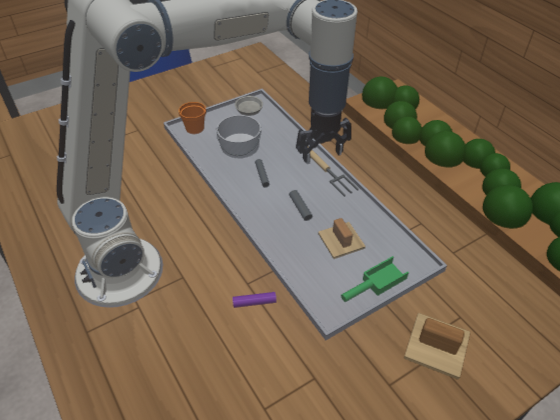

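```bash
python3 -m inch '[[1.5,2.5,2,0],[3.1,5.1,5,0],[3.1,5.1,8.5,0],[3.1,5.1,12,0],[3.1,5.1,14,0],[3.1,5.1,16,0],[3.1,5.1,18,0],[3.1,5.1,19.5,0],[3.1,5.1,20.4,0],[3.1,5.1,20.8,0],[3.1,5.1,20.8,0]]' 6; python3 -m inch '[[0,0,0,0],[0,0,0,0],[0,0,0,0],[0,0,0,0],[0,0,0,0],[0,0,0,0],[0,0,0,0]]' 1.8
```

```text
time: 19.95
tool_pos: [0.5427, -0.0738, 0.0162]
eef_rot: [-0.001, 0.084, 0.996, -0.0]
contact_force: [-0.9, 0.6, 0.8]
width: 0.0599
time: 20.53
tool_pos: [0.5437, -0.0733, 0.0181]
eef_rot: [0.001, 0.084, 0.996, -0.0]
contact_force: [-1.7, 0.0, 6.7]
width: 0.0266
```

```bash
python3 -m inch '[[0,0,-0.5,0],[0,0,-2,0],[0,0,-5,0],[0,0,-8.5,0],[0,0,-12,0],[0,0,-15,0],[0,0,-17,0],[0,0,-17,0],[0,0,-17,0]]'; python3 - <<'E'
from h import *
s,im=grab('wrist','w7.png')
out={}
for n in ['scene','side']:
    s,im=grab(n,n+'7.png');P=pts(im,s);np.save(n+'7.npy',P)
    P=P.reshape(-1,3);m=np.all((P>[.38,.16,.055])&(P<[.66,.42,.084]),1);q=P[m][:,:2]
    # fit circle fixed radius robustly
    from scipy.optimize import least_squares
    f=least_squares(lambda c:np.hypot(q[:,0]-c[0],q[:,1]-c[1])-c[2],[.506,.298,.07],loss='soft_l1',f_scale=.003);print(n,len(q),f.x,np.abs(f.fun).mean())
    m=np.all((P>[.38,.16,.012])&(P<[.66,.42,.02]),1)&(np.hypot(P[:,0]-.506,P[:,1]-.298)<.055);print('floor',P[m].mean(0) if m.any() else 0)
E
```

```text
time: 21.28
tool_pos: [0.5433, -0.0728, 0.1875]
eef_rot: [0.001, 0.084, 0.996, 0.001]
contact_force: [-0.6, 0.4, -4.5]
width: 0.0266
scene 588 [0.52831431 0.27669041 0.0698441 ] 0.020196633599354516
floor [0.51194846 0.29012584 0.01549597]
side 735 [0.52552217 0.2730882  0.06998771] 0.016683428478317962
floor [0.52243312 0.31270272 0.01483046]
```

View pics/scene7.png

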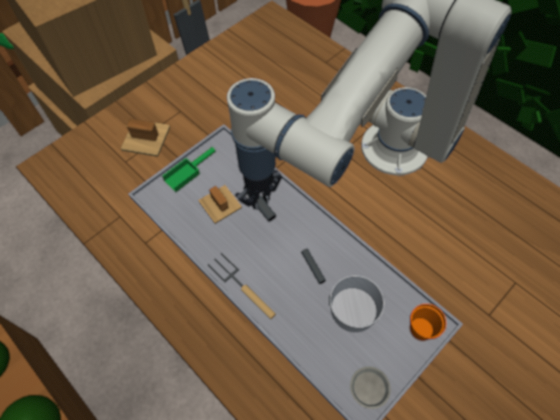

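View pics/w7.png

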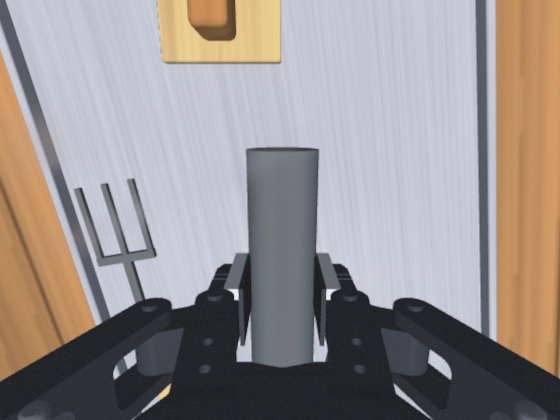

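```bash
python3 - <<'E'
import numpy as np,cv2
from scipy.optimize import least_squares
W=[]
for n in ['scene','side']:
    P=np.load(n+'7.npy').reshape(-1,3);m=np.all((P>[.4,.2,.079])&(P<[.62,.38,.09]),1);q=P[m][:,:2]
    print(n,len(q),q.min(0),q.max(0));W.append(q)
    best=None
    for x in np.arange(.46,.56,.001):
        for y in np.arange(.25,.34,.001):
            c=(abs(np.hypot(q[:,0]-x,q[:,1]-y)-.0705)<.003).sum()
            if best is None or c>best[0]: best=(c,x,y)
    print(best)
img=np.full((400,450,3),255,np.uint8)
for q,c in zip(W,[(255,0,0),(0,0,255)]):
    for x,y in q: cv2.circle(img,(int((y-.18)*2000),int((x-.4)*1600)),1,c,-1)
cv2.imwrite('pics/bk.png',img)
a=cv2.imread('pics/scene7.png')[260:350,310:400];b=cv2.imread('pics/side7.png')[100:190,195:285]
cv2.imwrite('pics/bk2.png',cv2.resize(np.hstack([a,b]),None,fx=4.4,fy=4.4))
E
```

```text
scene 278 [0.45637732 0.20209943] [0.59950354 0.34403294]
(np.int64(267), np.float64(0.5290000000000001), np.float64(0.274))
side 164 [0.45559238 0.20108147] [0.59745717 0.3452083 ]
(np.int64(120), np.float64(0.5270000000000001), np.float64(0.271))
```

View pics/bk.png

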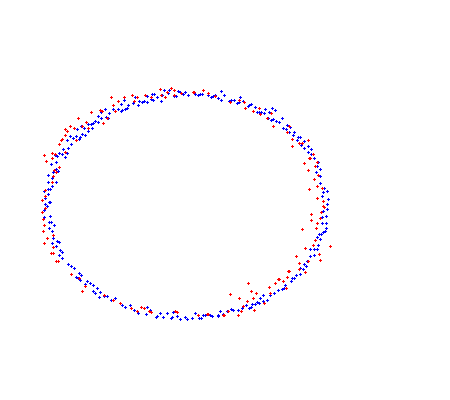

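View pics/bk2.png

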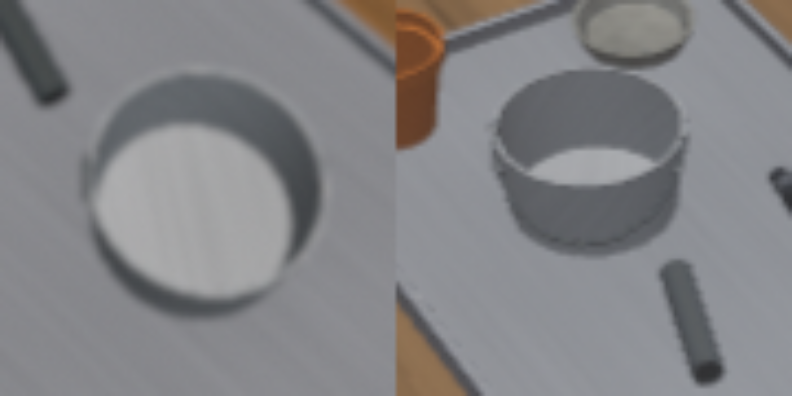

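```bash
python3 -m inch '[[0.7,3.3,0,0],[1.4,6.6,0,0],[2.1,9.9,0,0],[2.8,13.2,0,0],[3.6,16.6,0,0],[4.3,20,0,0],[5,23.3,0,0],[5.8,26.7,0,0],[6.5,30,0,0],[7.1,32.5,0,0],[7.3,33.7,0,0],[7.3,33.7,0,0]]'; python3 -m inch '[[0,0,1,0],[0,0,3,0],[0,0,5,0],[0,0,7,0],[0,0,8.5,0],[0,0,8.5,0],[0,0,8.5,0],[0,0,8.5,0]]'; python3 - <<'E'
from h import *
grab('scene','scene8.png');grab('side','side8.png');s,im=grab('wrist','w8.png');print(s['tool_pos'])
a=cv2.imread('pics/scene8.png')[230:370,280:460];b=cv2.imread('pics/side8.png')[70:210,160:340]
cv2.imwrite('pics/c8.png',cv2.resize(np.hstack([a,b]),None,fx=2.2,fy=2.2))
E
```

```text
time: 22.43
tool_pos: [0.5265, 0.2735, 0.1846]
eef_rot: [-0.001, 0.083, 0.997, -0.001]
contact_force: [0.2, -0.8, -3.2]
width: 0.0265
time: 23.1
tool_pos: [0.5281, 0.2707, 0.1026]
eef_rot: [0.001, 0.084, 0.996, 0.0]
contact_force: [-0.2, 0.2, -2.2]
width: 0.0266
[0.52822911 0.27129846 0.10314734]
```

View pics/c8.png

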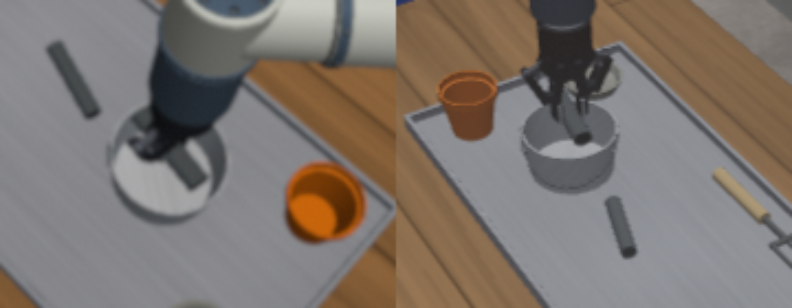

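View pics/w8.png

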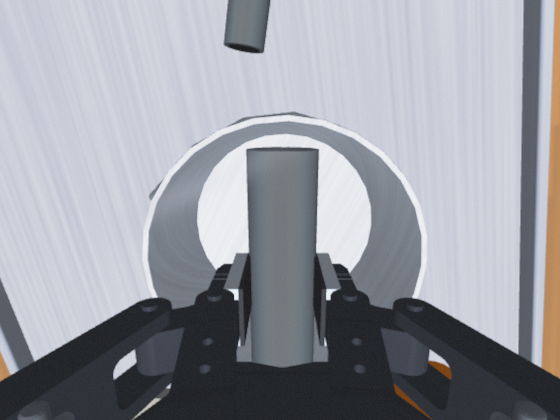

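```bash
python3 - <<'E'
from h import *
s,im=grab('wrist','w9.png');P=pts(im,s)
print(s['tool_pos'])
R=q2R(s['eef_rot']);T=(P-np.array(s['tool_pos']))@R
for r in range(108,160,3): print(r,T[r,282].round(4),P[r,282].round(4))
Q=P.reshape(-1,3);q=Q[(abs(Q[:,2]-.083)<.005)&(abs(np.hypot(Q[:,0]-.528,Q[:,1]-.2735)-.07)<.02)]
from scipy.optimize import least_squares
f=least_squares(lambda c:np.hypot(q[:,0]-c[0],q[:,1]-c[1])-.0705,[.528,.2735],loss='soft_l1',f_scale=.002);print(len(q),f.x,abs(f.fun).mean())
E
```

```text
[0.52807731 0.27145181 0.10304956]
108 [-0.0013 -0.0735  0.0931] [0.5173 0.1989 0.0098]
111 [-0.0013 -0.0716  0.0911] [0.5176 0.2008 0.0118]
114 [-0.0013 -0.069   0.0645] [0.518  0.2032 0.0385]
117 [-0.0013 -0.0666  0.017 ] [0.5183 0.2056 0.0859]
120 [-0.0013 -0.0653  0.0177] [0.5185 0.2069 0.0852]
123 [-0.0013 -0.064   0.0226] [0.5187 0.2082 0.0804]
126 [-0.0013 -0.0625  0.0368] [0.519  0.2096 0.0662]
129 [-0.0013 -0.0607  0.0545] [0.5193 0.2114 0.0485]
132 [-0.0013 -0.0586  0.0739] [0.5197 0.2135 0.029 ]
135 [-0.0013 -0.0563  0.0891] [0.5201 0.2158 0.0139]
138 [-0.0013 -0.0544  0.0878] [0.5204 0.2177 0.0152]
141 [-0.0013 -0.0525  0.0882] [0.5208 0.2196 0.0148]
144 [-0.0013 -0.0505  0.0887] [0.5211 0.2216 0.0143]
147 [-0.0013 -0.0486  0.0881] [0.5214 0.2235 0.0149]
150 [-0.0013 -0.0541 -0.0111] [0.5203 0.2179 0.1141]
153 [-0.0013 -0.0534 -0.016 ] [0.5204 0.2186 0.119 ]
156 [-0.0013 -0.0525 -0.0178] [0.5206 0.2195 0.1207]
159 [-0.0013 -0.0512 -0.0165] [0.5208 0.2207 0.1195]
5542 [0.52952583 0.27656234] 0.0012712134641406218
```

```bash
python3 -m inch '[[0,0.2,0,0],[0,0.35,0.5,0],[0,0.35,1.5,0],[0,0.35,2.5,0],[0,0.35,3.5,0],[0,0.35,4.5,0],[0,0.35,5.5,0],[0,0.35,6.2,0],[0,0.35,6.2,0],[0,0.35,6.2,0]]'; python3 -m inch '[[0,0,0.5,0],[0,0,0.9,0],[0,0,1.1,0],[0,0,1.1,0],[0,0,1.1,0]]'
```

```text
time: 24.13
tool_pos: [0.5279, 0.2745, 0.0393]
eef_rot: [-0.0, 0.084, 0.996, -0.0]
contact_force: [-0.4, -0.0, -2.7]
width: 0.0266
time: 24.55
tool_pos: [0.528, 0.2747, 0.0288]
eef_rot: [-0.0, 0.084, 0.996, -0.0]
contact_force: [-0.7, 0.8, -3.2]
width: 0.0263
```

```bash
python3 -m inch '[[0,0,0.2,0],[0,0,0.3,0],[0,0,0.3,0]]'; python3 -m inch '[[0,0,0,0],[0,0,0,0],[0,0,0,0],[0,0,0,0]]' 4.5; python3 -m inch '[[0,0,-1,0],[0,0,-3,0],[0,0,-6,0],[0,0,-9,0],[0,0,-13,0],[0,0,-17,0],[0,4,-20,0],[0,7,-20,0],[0,7,-20,0],[0,7,-20,0]]' - ; python3 - <<'E'
from h import *
s,im=grab('wrist','w10.png');P=pts(im,s)
for n in ['scene','side']: grab(n,n+'10.png')
a=cv2.imread('pics/scene10.png');b=cv2.imread('pics/side10.png')
cv2.imwrite('pics/c10.png',cv2.resize(np.hstack([a,b]),(800,300),interpolation=cv2.INTER_AREA))
E
```

```text
time: 24.8
tool_pos: [0.5279, 0.2746, 0.0256]
eef_rot: [-0.0, 0.084, 0.996, -0.0]
contact_force: [-0.6, -0.0, -2.3]
width: 0.027
time: 25.13
tool_pos: [0.5284, 0.2749, 0.0263]
eef_rot: [0.0, 0.084, 0.996, 0.0]
contact_force: [-0.4, 0.3, -0.7]
width: 0.0451
time: 25.97
tool_pos: [0.5396, 0.3453, 0.2262]
eef_rot: [0.0, 0.083, 0.997, 0.0]
contact_force: [-0.2, -0.5, -0.2]
width: 0.0452
```

View pics/c10.png

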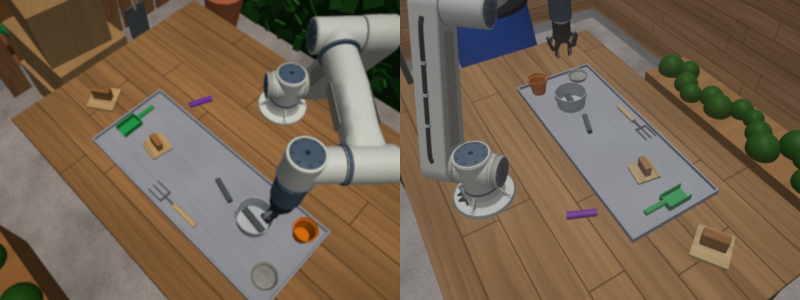

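View pics/w10.png

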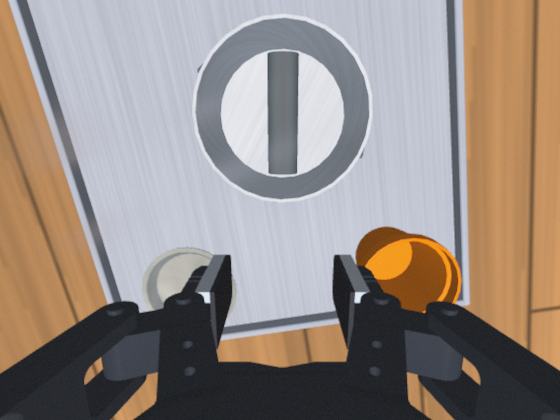

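```bash
python3 -m inch '[[0,0,0,0],[0,0,0,0],[0,0,0,0],[0,0,0,0],[0,0,0,0],[0,0,0,0]]'; python3 - <<'E'
from h import *
for n in ['scene','side']:
    s,im=grab(n,n+'11.png');P=pts(im,s).reshape(-1,3)
    for t,lo,hi in [('handle',[.5,-.3,.06],[.63,-.18,.085]),('round',[.45,.03,.025],[.58,.19,.05])]:
        q=P[np.all((P>lo)&(P<hi),1)];c=cv2.minAreaRect((q[:,:2]*1000).astype(np.float32));print(n,t,len(q),c,np.median(q[:,2]))
s,im=grab('wrist','w11.png');P=pts(im,s)
q=P[60:165,276:290].reshape(-1,3);print('sleeve in bucket',np.nanmedian(q,0),np.nanmin(q,0),np.nanmax(q,0))
manip.close_job();print('closed',s['time'])
E
```

```text
time: 26.62
tool_pos: [0.5397, 0.3436, 0.2258]
eef_rot: [-0.0, 0.084, 0.996, 0.0]
contact_force: [0.6, 0.3, -0.5]
width: 0.0451
scene handle 203 ((567.5197143554688, -241.79273986816406), (70.22640228271484, 29.0711727142334), 79.21361541748047) 0.07286023196181968
scene round 296 ((516.357666015625, 107.56095886230469), (111.25699615478516, 24.622095108032227), 71.30209350585938) 0.033205228930701436
side handle 223 ((565.090576171875, -246.69627380371094), (72.87776947021484, 29.122037887573242), 79.99360656738281) 0.07066985104206491
side round 180 ((514.7616577148438, 107.08296966552734), (120.13129425048828, 23.0205135345459), 70.5203857421875) 0.031404098875598696
sleeve in bucket [0.52823418 0.27078713 0.03867512] [0.51513826 0.22601711 0.03617156] [0.54236995 0.31908388 0.04076528]
the job is handed in; nothing more can be done
closed 26.7167
```

The job is handed in at about 26.7 s, with every step carried out; no verdict was reported.

- **Left sleeve:** I rolled it about 45 mm of board travel, pressing at roughly 7–9 N. The tamper's height stayed constant to about 0.1 mm. The sleeve advanced about 23 mm, half the board travel, so it rolled without slipping. It is the true one.
- **Right sleeve:** I rolled it about 39 mm at roughly 9–11 N. The tamper rose smoothly by 4.8 mm, so this one is out of round. I rolled it back flat, set the tamper down, then put this sleeve in the bucket.

**Force:** the press ran above the 5 N you asked for. The highest I saw was about 12 N, briefly at first contact with the left sleeve, still well under the 25 N limit.

**Last checks:**
- The squashed sleeve lies flat in the upright bucket, within about 6 mm of its axis. Its top is about 26 mm above the steel floor, below the rim.
- The round sleeve lies on the steel at about (0.516, 0.107).
- The tamper stands flat at about (0.567, -0.243), with its handle top about 62 mm above the steel.
- The bystanders look unmoved in the pictures. I did not measure them.
- The gripper is clear of everything.

My first estimate of the bucket's centre, from the scene and side cameras, was off by 15–25 mm because of stray points. A later rim fit and the wrist camera agreed with each other to within about 4 mm, and I used those for the placing.

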